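Pack the filled tin and fold the basket's marker

ROBOT

A 6-joint arm with a two-finger parallel gripper is mounted at the origin on the work surface. World frame = base frame: x ahead of the robot, y to its left, z up, the work surface at z = 0. Lengths are in m, angles in degrees, forces in N, time in s.
With the tool pointing down it reaches from about 0.375 to 0.9 m from the base axis. Payload 3.1 kg.
Tool frame: the origin (TCP) lies on the centre line of the jaws, within the pads' length; the fingertips stand 19 mm ahead of it and the grasp point (between the pads) is the TCP; z points along the fingers, y is the direction in which the jaws open and shut (so a half turn about z gives the same grasp; the last joint's range is limited). The gripper opens to 87 mm and grips with 3 to 60 N. Pads are 19 mm wide; open, the fingers measure 117 mm over their backs; the gripper's body (75 mm by 190 mm) begins 51 mm behind the grasp point.
Start: joints at [57.153, 30.224, 82.088, -0, 67.689, -10.227], TCP at [0.24, 0.577, 0.242] pointing down, gripper open.
Joint ranges: [-176.69, 176.69], [-43.24, 126.21], [12.49, 139.97], [-82, 262], [0, 151.66], [-163.58, 163.58]. Speed limits (degrees/s): [159.86, 159.86, 180, 180, 180, 180].

INTERFACE

Orientations are given as a 3x3 rotation matrix whose columns are the frame's x, y, z axes.
In Python, from rig import bot gives the robot as it stands.
- The arm moves only by the tool carry_out, never from a script. Its argument "targets" is a list of rows, each a list of 6 numbers: the shift along the tool's x, y, z each as a share of 200 mm, from -1 to 1, then the turn, a rotation vector about the tool's x, y, z each as a share of pi/2 rad, from -1 to 1. In form: [[dx, dy, dz, ax, ay, az], ...]. A call has 1 to 20 rows; each row is the pose to reach, as a shift and turn from the pose measured when the call began, along the tool's axes at that moment; what a row does not reach only later rows make up. A row lasts 1/8 s, in which the tool goes at most 62.5 mm and 10.7 degrees, less where a joint would pass 70% of its speed; a pose out of reach is approached as far as the arm can. A call with a number of a shift or a turn outside -1 to 1 is refused whole. A call with a gripper value outside its range is refused whole. "jaw" is the gripper's target within -1 to 1 (fully open at 1, half-way at 0, shut at -1), set as the call begins (left out, the last holds). The fingers move at their own pace and stop on an object; the grip force is fixed at half the most. Time passes only in rows, so rows that repeat a pose let the fingers close. It gives the time, the measured TCP pose, the force and the opening at its end, in the units of the state.
- bot.read_state(): the state, without advancing time (a new reading comes with each control period).
- bot.capture(name): name is "scene" or "side" or "wrist"; returns the picture (420x560x3 uint8, blue, green, red); there is no depth.
- bot.camera_info(name): a dict with "camera_matrix" (3x3 intrinsics, pixels), "k1" (the pictures are not rectified: a ray, as slopes to the right and down, at radius r is drawn at 1 + k1 r^2 times it, then the intrinsics apply), "view" (4x4, takes a point from world to camera coordinates); the wrist camera has in their place "mount" (4x4, takes a point from camera to tool coordinates, whose origin is the TCP and whose axes are the flange's). Camera axes: x right, y down, z forward; pixel columns grow to the right and rows downward; lengths in m; the calibration is good to about 2 mm. A picture is of the moment at which its call begins: read the wrist's pose just before it. camera_info takes no time and is no camera call.
- bot.hand_in(): hands the job in, once; it reports no verdict.
The state is a dict: "time_s": time; "joint_positions": joint angles; "qvel": joint speeds; "tau": joint torques, N m; "position": TCP position; "tcp_rot": TCP orientation; "force": force on the tool from outside, world axes, zero at the start; "moment": the same for the moment, N m; "opening": opening from 0.0 (shut) to 1.0 (fully open).
Only numpy, scipy, OpenCV 4.12 (cv2) and the standard library are available. Lean on these libraries where they do the work, as an engineer would, in place of code of your own. Each camera call takes 0.05 s, during which the arm holds its last target.

TASK

One of the two slim steel tins leaning in the slanted rack is filled and the other is empty: find out which by lifting. Stand the filled tin upright on the floor of the empty half of the basket whose marker board is still standing, setting it down gently, then fold that board flat to show that the basket is packed. Leave the empty tin leaning in the rack where it stood, the other board folded, and the rest of the things undisturbed.

Things in the scene. Friction and masses are not known exactly. Their poses are not given: they have to be found in the camera images.
- slim_a_mid (a point): centre (52.5 mm above the underside) of a slim steel tin, 120 mm long (y), 40 thick (x), 105 tall (z, out of the lid). Starts leaning 30 deg in either rack berth, lid away from the robot, x away and down. The two slim tins look alike: one is filled (500-750 g), one empty (130-220 g); only lifting tells which.
- slim_b_mid (a point): centre (52.5 mm above the underside) of a slim steel tin, 120 mm long (y), 40 thick (x), 105 tall (z, out of the lid). Starts leaning 30 deg in either rack berth, lid away from the robot, x away and down. The two slim tins look alike: one is filled (500-750 g), one empty (130-220 g); only lifting tells which.
- rack: fixed steel rack, base 130 mm (x) by 290 (y); origin at underside centre, x away from the robot, z up. Berths at y = +75 and -75 mm hold the slim tins leaning 30 deg, lids towards +x. Each tin's lower face rests on two rails at 48 mm either side of its middle, 52 mm up from its foot (fingers fit between); a 6 mm lip runs along its foot on the upper side. Draw tins out along their own z.
- basket_left: fixed slatted basket at the left (+y), 180 mm (x) by 150 (y), 55 high, walls 4, inner floor 4 mm above the table. Origin at underside centre, x away from the robot, z up. A round tin fills the far half (centre x = +46 mm); the near half, x -86 to +8 mm, is empty. Its marker board is in front of it, on the robot's side.
- basket_right: fixed slatted basket at the right (-y), 180 mm (x) by 150 (y), 55 high, walls 4, inner floor 4 mm above the table. Origin at underside centre, x away from the robot, z up. A round tin fills the far half (centre x = +46 mm); the near half, x -86 to +8 mm, is empty. Its marker board is in front of it, on the robot's side.
- sign_1_base: fixed steel base of a folding marker board, 100 mm (x) by 130 (y) by 10; origin at underside centre, x away from the robot, z up. Belongs to the basket just beyond it (same sign of world y). The hinge line runs along y at x = -45 mm, 18 mm above the table.
- sign_1 (a joint): angle of the marker board, a panel 112 mm wide, 91 from hinge to free edge, 6 thick. 0 = flat on the base, free edge away from the robot; 1.83 rad = standing, leaning 15 deg towards the robot. A spring (at most 0.25 N m) snaps it to the nearer end: pushed from the robot's side, away from it, below about 0.9 rad it snaps flat.
- sign_1_edge (a point): middle of the free edge of that marker board, 91 mm from its hinge line: about 105 mm above the table when standing, 18 mm when folded.
- sign_2_base: fixed steel base of a folding marker board, 100 mm (x) by 130 (y) by 10; origin at underside centre, x away from the robot, z up. Belongs to the basket just beyond it (same sign of world y). The hinge line runs along y at x = -45 mm, 18 mm above the table.
- sign_2 (a joint): angle of the marker board, a panel 112 mm wide, 91 from hinge to free edge, 6 thick. 0 = flat on the base, free edge away from the robot; 1.83 rad = standing, leaning 15 deg towards the robot. A spring (at most 0.25 N m) snaps it to the nearer end: pushed from the robot's side, away from it, below about 0.9 rad it snaps flat.
- sign_2_edge (a point): middle of the free edge of that marker board, 91 mm from its hinge line: about 105 mm above the table when standing, 18 mm when folded.
- mug_a: white mug, 80 mm across, 90 mm high, beyond the rack; leave it alone. Origin at its underside.
- mug_b: white mug, 80 mm across, 90 mm high, beyond the rack; leave it alone. Origin at its underside.
- bowl: steel bowl, 110 mm across, 45 mm high, between robot and rack; leave it alone. Origin at its underside.
- spoon: spoon, 190 mm long, lying between robot and rack; leave it alone.
- round_left: round steel tin, 76 mm across, 54 mm high, in the left basket; leave it alone. Origin at its underside.
- round_right: round steel tin, 76 mm across, 54 mm high, in the right basket; leave it alone. Origin at its underside.
There are look-alikes about, which are no part of the job. Leave any pink look-alike of the sign_2_base alone.

How it is judged (in metres and radians):
On the way, in this order (a step that is already met when the one before it is completed fails the run):
1. the filled tin (it weighs more than 3.5 N on the floor) stands upright, let go, in the basket whose marker board is standing (((((x of slim_a_mid in the frame of basket_left between -0.08 and 0.08 m and y of slim_a_mid in the frame of basket_left between -0.07 and 0.07 m and z of slim_a_mid in the frame of basket_left between 0.046 and 0.066 m and angle between slim_a_mid's own z axis and vertical below 0.12 rad and contact force between slim_a and basket_left above 3.5 N) or (x of slim_b_mid in the frame of basket_left between -0.08 and 0.08 m and y of slim_b_mid in the frame of basket_left between -0.07 and 0.07 m and z of slim_b_mid in the frame of basket_left between 0.046 and 0.066 m and angle between slim_b_mid's own z axis and vertical below 0.12 rad and contact force between slim_b and basket_left above 3.5 N)) and ((world y of sign_1_base above 0 m and value of joint sign_1 above 1.5 rad) or (world y of sign_2_base above 0 m and value of joint sign_2 above 1.5 rad))) or (((x of slim_a_mid in the frame of basket_right between -0.08 and 0.08 m and y of slim_a_mid in the frame of basket_right between -0.07 and 0.07 m and z of slim_a_mid in the frame of basket_right between 0.046 and 0.066 m and angle between slim_a_mid's own z axis and vertical below 0.12 rad and contact force between slim_a and basket_right above 3.5 N) or (x of slim_b_mid in the frame of basket_right between -0.08 and 0.08 m and y of slim_b_mid in the frame of basket_right between -0.07 and 0.07 m and z of slim_b_mid in the frame of basket_right between 0.046 and 0.066 m and angle between slim_b_mid's own z axis and vertical below 0.12 rad and contact force between slim_b and basket_right above 3.5 N)) and ((world y of sign_1_base below 0 m and value of joint sign_1 above 1.5 rad) or (world y of sign_2_base below 0 m and value of joint sign_2 above 1.5 rad)))) and contact force between each of slim_a, slim_b and the fingers below 0.1 N), for 0.2 s.
2. both marker boards are folded flat (value of joint each of sign_1, sign_2 below 0.08 rad), for 0.2 s.
At the end, for the whole second after the job is handed in: The filled tin stands upright (within 0.12 rad) on the floor of the basket whose board stood at the start, let go and at rest; the empty tin leans in the rack within 20 mm of where it stood (tilt 0.42 to 0.63 rad), at rest; both marker boards are folded flat (within 0.08 rad) (all of step 2 and ((((x of slim_a_mid in the frame of basket_left between -0.08 and 0.08 m and y of slim_a_mid in the frame of basket_left between -0.07 and 0.07 m and z of slim_a_mid in the frame of basket_left between 0.046 and 0.066 m and angle between slim_a_mid's own z axis and vertical below 0.12 rad and contact force between slim_a and basket_left above 3.5 N) or (x of slim_b_mid in the frame of basket_left between -0.08 and 0.08 m and y of slim_b_mid in the frame of basket_left between -0.07 and 0.07 m and z of slim_b_mid in the frame of basket_left between 0.046 and 0.066 m and angle between slim_b_mid's own z axis and vertical below 0.12 rad and contact force between slim_b and basket_left above 3.5 N)) and ((world y of sign_1_base above 0 m and distance of sign_1_edge from where it was at the start of the episode above 0.05 m) or (world y of sign_2_base above 0 m and distance of sign_2_edge from where it was at the start of the episode above 0.05 m))) or (((x of slim_a_mid in the frame of basket_right between -0.08 and 0.08 m and y of slim_a_mid in the frame of basket_right between -0.07 and 0.07 m and z of slim_a_mid in the frame of basket_right between 0.046 and 0.066 m and angle between slim_a_mid's own z axis and vertical below 0.12 rad and contact force between slim_a and basket_right above 3.5 N) or (x of slim_b_mid in the frame of basket_right between -0.08 and 0.08 m and y of slim_b_mid in the frame of basket_right between -0.07 and 0.07 m and z of slim_b_mid in the frame of basket_right between 0.046 and 0.066 m and angle between slim_b_mid's own z axis and vertical below 0.12 rad and contact force between slim_b and basket_right above 3.5 N)) and ((world y of sign_1_base below 0 m and distance of sign_1_edge from where it was at the start of the episode above 0.05 m) or (world y of sign_2_base below 0 m and distance of sign_2_edge from where it was at the start of the episode above 0.05 m)))) and contact force between each of slim_a, slim_b and the fingers below 0.1 N and ((distance of slim_a_mid from where it was at the start of the episode below 0.02 m and angle between slim_a_mid's own z axis and vertical between 0.42 and 0.63 rad) or (distance of slim_b_mid from where it was at the start of the episode below 0.02 m and angle between slim_b_mid's own z axis and vertical between 0.42 and 0.63 rad)) and linear speed of each of slim_a, slim_b below 0.02 m/s); the robot touches nothing.
It fails at once if a mug, the bowl, the spoon or a round tin is moved by more than 40 mm (distance of any of mug_a, mug_b, bowl, spoon, round_left, round_right from where it was at the start of the episode above 0.04 m).
It fails at once if a slim tin is knocked down hard in a basket (over 80 N) (contact force between any of slim_a, slim_b and basket_left above 80 N or contact force between any of slim_a, slim_b and basket_right above 80 N).
It also fails if it takes over 67 s, if anything falls off the work surface, if the arm or the gripper's body presses on something with over 40 N, if the wrist force passes 120 N, or if a joint passes its speed limit or range.

## Working session

There is one attempt and no reset: what is moved stays moved. The work goes in short steps, Python scripts to look and compute and a tool call to move; the robot and the scene stay as the last step left them, time stands still between calls to the robot, and variables do not carry over. Pictures are saved under pics/ and viewed, and the job is handed in when it is done.

Besides the shell and the picture viewer there is one more tool, called after "Request:" as a command line: name --pt "numbers of a row" for each row, then --argument value for the rest. carry_out: Moves the arm, as the interface text tells. Shift numbers are shares of 200 mm and turn numbers shares of pi/2 rad, none past 1 either way. Its arguments: {"type":"object","properties":{"targets":{"type":"array"},"jaw":{"type":"number"}},"required":["targets"]}

```bash
ls; mkdir -p pics; python3 - <<'E'
from rig import bot
import cv2
print(bot.read_state())
for n in ["scene","side","wrist"]:
    print(n,bot.camera_info(n))
    cv2.imwrite(f"pics/{n}0.png",bot.capture(n))
E
```

```text
pics
{'time_s': 0.0, 'joint_positions': array([ 5.71522006e+01,  3.02773472e+01,  8.21570104e+01, -8.06623296e-04,
        6.76873497e+01, -1.02273423e+01]), 'qvel': array([ 0.03619836, -0.13240991, -0.05670187, -0.00371437,  0.06209777,
        0.01948435]), 'tau': array([-1.02297690e-03, -4.40044999e+01, -1.76588130e+01,  6.30819728e-02,
        5.81089477e-02, -1.52281268e-04]), 'position': array([0.23998756, 0.57634205, 0.24058547]), 'tcp_rot': array([[-9.23074801e-01,  3.84618785e-01, -1.14123909e-03],
       [ 3.84620305e-01,  9.23073134e-01, -1.79162778e-03],
       [ 3.64353445e-04, -2.09275018e-03, -9.99997744e-01]]), 'force': array([ 0.40242013, -0.69746578,  0.209599  ]), 'moment': array([-0.05814416, -0.01799916,  0.01318382]), 'opening': 0.9996562069997966}
scene {'camera_matrix': array([[429.43956464,   0.        , 283.00518377],
       [  0.        , 429.43956464, 207.71727739],
       [  0.        ,   0.        ,   1.        ]]), 'k1': -0.0879939586700621, 'view': array([[ 8.09205113e-01,  5.87525550e-01,  9.02025584e-04,
        -4.18701439e-01],
       [ 4.16817120e
[... 555 characters left out ...]
37,  0.20752264],
       [ 0.26902802,  0.67690765, -0.68514229,  1.15966738],
       [ 0.        ,  0.        ,  0.        ,  1.        ]])}
wrist {'camera_matrix': array([[314.54905946,   0.        , 275.0331841 ],
       [  0.        , 314.54905946, 218.16697312],
       [  0.        ,   0.        ,   1.        ]]), 'k1': -0.033653319259651676, 'mount': array([[-4.95394836e-04, -9.65818902e-01, -2.59217289e-01,
         7.16527468e-02],
       [ 9.99999872e-01, -4.52058977e-04, -2.26789148e-04,
         8.74868791e-04],
       [ 1.01855744e-04, -2.59217368e-01,  9.65819003e-01,
        -1.44660613e-01],
       [ 0.00000000e+00,  0.00000000e+00,  0.00000000e+00,
         1.00000000e+00]])}
```

View pics/scene0.png

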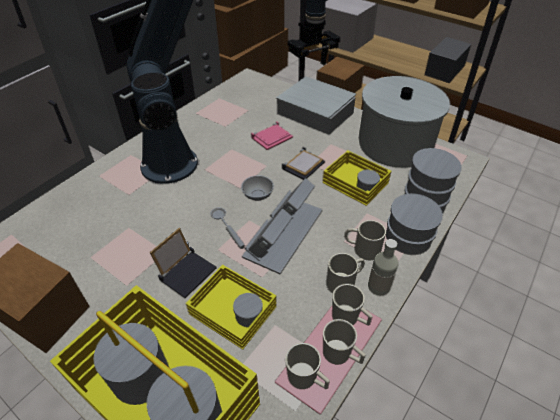

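View pics/side0.png

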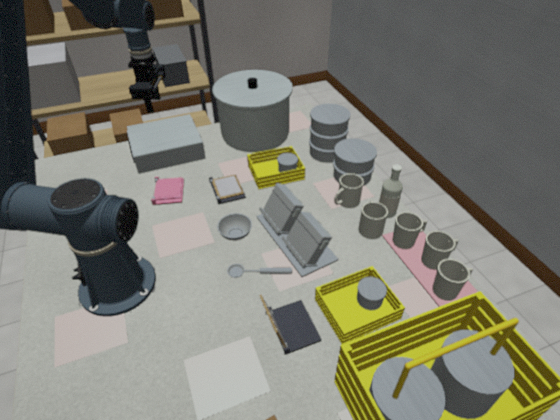

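View pics/wrist0.png

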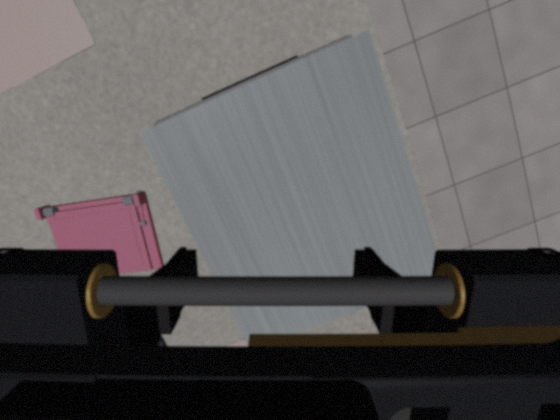

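The right-hand (−y) basket, lower left in the scene image, has its board standing. It is near (180,260) in scene and (275,325) in side. The left board is folded. The rack with both tins is near (285,225) in scene. I'll zoom in to pick corners.

```bash
cat > h.py <<'E'
from rig import bot
import numpy as np, cv2
I={n:bot.camera_info(n) for n in ["scene","side","wrist"]}
def view(n,st=None):
    if n!="wrist": return I[n]["view"]
    T=np.eye(4);T[:3,:3]=st["tcp_rot"];T[:3,3]=st["position"]
    return np.linalg.inv(T@I[n]["mount"])
def ray(n,uv,V=None):
    V=I[n]["view"] if V is None else V
    K=I[n]["camera_matrix"];k=I[n]["k1"]
    p=cv2.undistortPoints(np.array([[uv]],float),K,np.array([k,0,0,0,0.]))[0,0]
    d=V[:3,:3].T@np.array([p[0],p[1],1]);o=-V[:3,:3].T@V[:3,3]
    return o,d/np.linalg.norm(d)
def plane(n,uv,z,V=None):
    o,d=ray(n,uv,V);return o+d*(z-o[2])/d[2]
def tri(*obs):
    A=np.zeros((3,3));b=np.zeros(3)
    for ob in obs:
        o,d=ray(*ob);P=np.eye(3)-np.outer(d,d);A+=P;b+=P@o
    x=np.linalg.solve(A,b)
    return x,[np.linalg.norm(np.cross(x-ray(*ob)[0],ray(*ob)[1])) for ob in obs]
def proj(n,X,V=None):
    V=I[n]["view"] if V is None else V
    return cv2.projectPoints(np.atleast_2d(X).astype(float),cv2.Rodrigues(V[:3,:3])[0],V[:3,3],I[n]["camera_matrix"],np.array([I[n]["k1"],0,0,0,0.]))[0][:,0]
def crop(src,out,x0,y0,w,h,s=4):
    im=cv2.imread(src)[y0:y0+h,x0:x0+w]
    im=cv2.resize(im,None,fx=s,fy=s,interpolation=cv2.INTER_CUBIC)
    for i in range(0,w,20):
        cv2.putText(im,str(x0+i),(i*s,10),0,.35,(0,0,255),1);cv2.line(im,(i*s,12),(i*s,18),(0,0,255),1)
    for i in range(0,h,20):
        cv2.putText(im,str(y0+i),(0,i*s+4),0,.35,(0,0,255),1)
    cv2.imwrite(out,im)
E
python3 - <<'E'
from h import *
crop("pics/scene0.png","pics/c1.png",140,170,200,150,4)
crop("pics/side0.png","pics/c2.png",220,175,200,150,4)
crop("pics/side0.png","pics/c3.png",250,260,160,110,5)
E
```

```text
(no output)
```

View pics/c1.png

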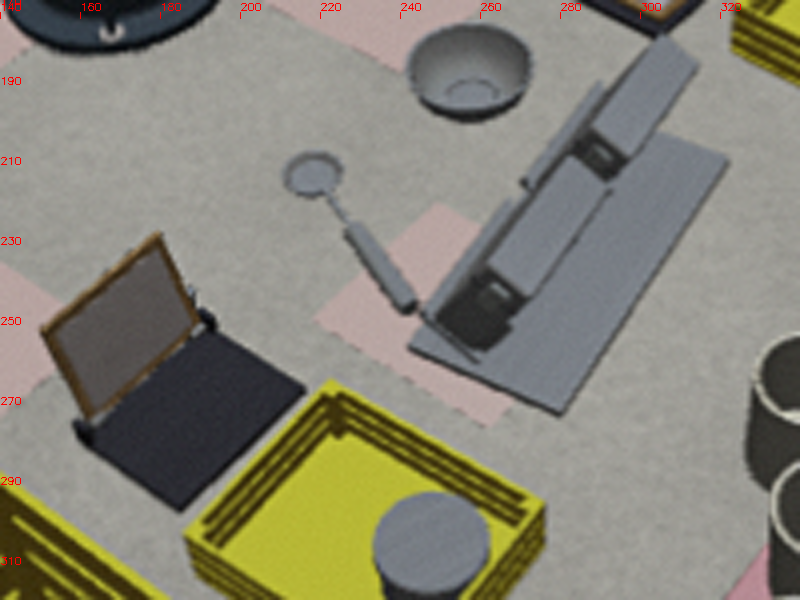

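View pics/c2.png

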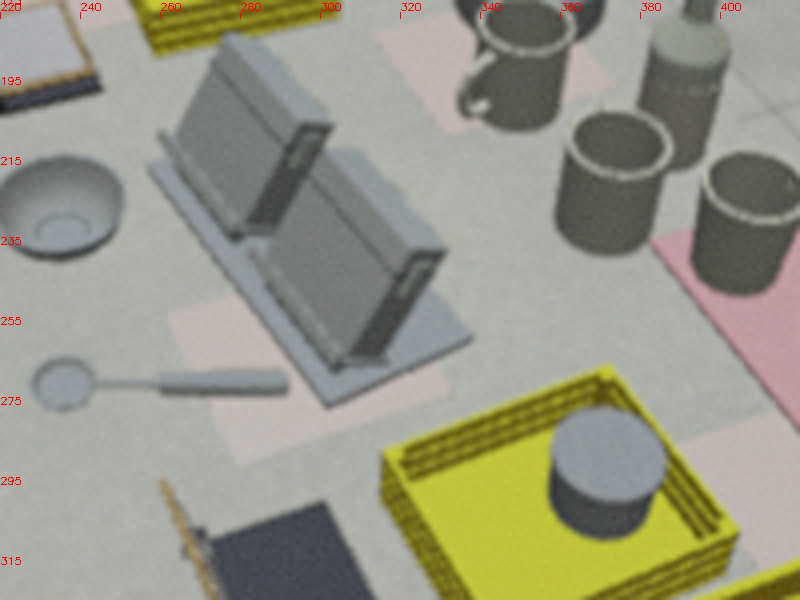

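View pics/c3.png

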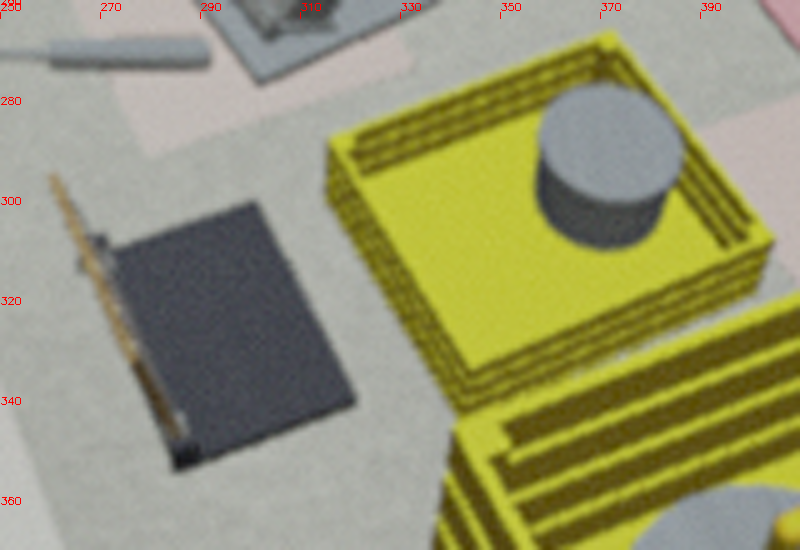

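```bash
python3 - <<'E'
from h import *
np.set_printoptions(precision=4,suppress=True)
def rep(name,n,pts,z):
    for p in pts: print(name,n,p,plane(n,p,z))
rep("bask","scene",[(223,265.5),(276,296),(186.7,303.7)],.055)
rep("bask","side",[(316,287.5),(372,266.6),(404.5,307.5)],.055)
rep("base","scene",[(216,267.5),(185,297.5)],.01)
rep("base","side",[(301.5,300.5),(321,340.5)],.01)
rep("rack","scene",[(242.5,257),(280,273.5),(322,210)],.0)
rep("rack","side",[(302.5,276),(338,259),(257.5,216)],.0)
for a,b in [((262,236.2),(320,238.7)),((271.2,245.7),(331.7,237.5))]: print("lid",tri(("scene",a),("side",b)))
for a,b in [((150,253),(260.5,295))]: print("board tops?",tri(("scene",a),("side",b)))
print(tri(("scene",(179,229)),("side",(260.5,295))))
E
```

```text
bask scene (223, 265.5) [ 0.5003 -0.2571  0.055 ]
bask scene (276, 296) [ 0.6767 -0.2503  0.055 ]
bask scene (186.7, 303.7) [ 0.5063 -0.4043  0.055 ]
bask side (316, 287.5) [ 0.4957 -0.256   0.055 ]
bask side (372, 266.6) [ 0.6706 -0.2505  0.055 ]
bask side (404.5, 307.5) [ 0.6776 -0.3966  0.055 ]
base scene (216, 267.5) [ 0.4624 -0.2513  0.01  ]
base scene (185, 297.5) [ 0.4626 -0.377   0.01  ]
base side (301.5, 300.5) [ 0.457  -0.2511  0.01  ]
base side (321, 340.5) [ 0.4542 -0.3779  0.01  ]
rack scene (242.5, 257) [ 0.4938 -0.1712  0.    ]
rack scene (280, 273.5) [ 0.6188 -0.1542  0.    ]
rack scene (322, 210) [0.5792 0.1321 0.    ]
rack side (302.5, 276) [ 0.4967 -0.169   0.    ]
rack side (338, 259) [ 0.6218 -0.1509  0.    ]
rack side (257.5, 216) [0.4591 0.1183 0.    ]
lid (array([ 0.5552, -0.1497,  0.1152]), [np.float64(0.00017208925403262455), np.float64(0.0001720892540327183)])
lid (array([ 0.5909, -0.1542,  0.1074]), [np.float64(0.00224321944862298), np.float64(0.002243219448622962)])
board tops? (array([ 0.3399, -0.3336,  0.1377]), [np.float64(0.04616126717060581), np.float64(0.046161267170605876)])
(array([ 0.3414, -0.2572,  0.1028]), [np.float64(0.001494398458629549), np.float64(0.001494398458629621)])
```

```bash
python3 - <<'E'
from h import *
np.set_printoptions(precision=4,suppress=True)
for nm,p,z in [("pot base bottom",(400,160),0),("pot top c",(405,92),.15),("mugA base",(345,291),0),("mugB base",(371,257),0),("bottle",(381,290),0),("bowl",(257,198),0),("spoon handle end",(240,247),0)]:
    print(nm,plane("scene",p,z))
print("mug rims",plane("side",(349,184),.09),plane("side",(374,210),.09),plane("side",(408,222),.09))
print("pot tri",tri(("scene",(405,93)),("side",(252,84))))
print("tri bottle",tri(("scene",(391,245)),("side",(396,169))))
E
```

```text
pot base bottom [0.6752 0.5256 0.    ]
pot top c [0.568  0.7389 0.15  ]
mugA base [ 0.7997 -0.0968  0.    ]
mugB base [0.8019 0.0522 0.    ]
bottle [ 0.8798 -0.0354  0.    ]
bowl [0.372  0.0514 0.    ]
spoon handle end [ 0.4632 -0.1461  0.    ]
mug rims [0.7627 0.0575 0.09  ] [ 0.7728 -0.0829  0.09  ] [ 0.8385 -0.1665  0.09  ]
pot tri (array([0.6158, 0.5958, 0.2275]), [np.float64(0.0008399159636565392), np.float64(0.0008399159636564226)])
tri bottle (array([ 0.87  , -0.0262,  0.1791]), [np.float64(0.000281044963554449), np.float64(0.00028104496355452733)])
```

```bash
cat >> h.py <<'E'
from scipy.spatial.transform import Rotation as Ro
def Rtin(yaw,tilt=30):  # tool orientation for tin at yaw, tilt
    a=np.radians(yaw);t=np.radians(tilt);c,s=np.cos(a),np.sin(a)
    zx=np.array([np.sin(t)*c,np.sin(t)*s,np.cos(t)]);xx=np.array([np.cos(t)*c,np.cos(t)*s,-np.sin(t)]);yy=np.array([-s,c,0])
    return np.c_[yy,xx,-zx]
def delta(p,R,st=None):
    st=st or bot.read_state();R0=st["tcp_rot"]
    d=R0.T@(np.array(p)-st["position"]);w=Ro.from_matrix(R0.T@R).as_rotvec()
    return np.round(np.r_[d/.2,w/(np.pi/2)],3)
E
python3 - <<'E'
from h import *
R=Rtin(7.8)
print(delta([.639,-.082,.26],R), delta([.40,.25,.32],R),delta([.3,.45,.3],R))
E
```

```text
[-3.108 -2.272 -0.093  0.301  0.174  0.646] [-1.366 -1.2   -0.394  0.301  0.174  0.646] [-0.52  -0.469 -0.295  0.301  0.174  0.646]
```

Request:
carry_out --pt "-1 -0.85 -0.35 0.3 0.17 0.645" --pt "-1 -0.85 -0.35 0.3 0.17 0.645" --pt "-1 -0.85 -0.35 0.3 0.17 0.645" --pt "-1 -0.85 -0.35 0.3 0.17 0.645" --pt "-1 -0.85 -0.35 0.3 0.17 0.645" --pt "-1 -0.85 -0.35 0.3 0.17 0.645" --pt "-1 -0.85 -0.35 0.3 0.17 0.645" --jaw 1

```text
time_s: 1.02
position: [0.3603, 0.342, 0.3101]
tcp_rot: [[-0.137, 0.86, -0.492], [0.991, 0.117, -0.071], [-0.003, -0.497, -0.868]]
force: [0.7, 0.0, -0.6]
opening: 1.002
```

```bash
python3 - <<'E'
from h import *
s=bot.read_state();print(s["time_s"],s["position"],s["joint_positions"],delta([.639,-.082,.26],Rtin(7.8)))
E
```

```text
1.025 [0.36032095 0.34198264 0.31012802] [25.51082532 27.89396682 81.07261889  8.64542997 99.60537023 16.9564914 ] [-2.290e+00  1.074e+00 -3.190e-01  2.000e-03  2.000e-03 -0.000e+00]
```

Request:
carry_out --pt "-1 0.54 -0.16 0 0 0" --pt "-1 0.54 -0.16 0 0 0" --pt "-1 0.54 -0.16 0 0 0" --pt "-1 0.54 -0.16 0 0 0"

```text
time_s: 1.52
position: [0.4972, 0.1575, 0.2844]
tcp_rot: [[-0.139, 0.86, -0.491], [0.99, 0.12, -0.071], [-0.003, -0.497, -0.868]]
force: [-0.5, 1.0, -0.5]
opening: 0.998
```

Request:
carry_out --pt "-1 0.54 -0.16 0 0 0" --pt "-1 0.54 -0.16 0 0 0" --pt "-1 0.54 -0.16 0 0 0" --pt "-1 0.54 -0.16 0 0 0"

```text
time_s: 2.02
position: [0.6346, -0.0267, 0.2585]
tcp_rot: [[-0.142, 0.86, -0.491], [0.99, 0.122, -0.072], [-0.002, -0.496, -0.868]]
force: [1.0, 1.0, 0.7]
opening: 1.002
```

```bash
python3 - <<'E'
from h import *
s=bot.read_state();print(s["time_s"],s["position"],s["joint_positions"],delta([.639,-.082,.241],Rtin(7.8)))
E
```

```text
2.025 [ 0.63461898 -0.02674963  0.25845614] [ -8.67686248  43.80221915  57.93856876  -8.74364456 106.72592519
 -17.18353187] [-0.276  0.028  0.085  0.003  0.003  0.003]
```

Request:
carry_out --pt "-0.28 0.03 0.08 0 0 0" --pt "-0.28 0.03 0.08 0 0 0" --pt "-0.28 0.03 0.08 0 0 0"

```text
time_s: 2.4
position: [0.6396, -0.0816, 0.2416]
tcp_rot: [[-0.143, 0.859, -0.491], [0.99, 0.124, -0.072], [-0.001, -0.497, -0.868]]
force: [-0.4, -0.0, -0.3]
opening: 0.999
```

```bash
python3 - <<'E'
from h import *
s=bot.read_state();print(s["time_s"],s["position"],s["force"])
np.save("st1.npy",s,allow_pickle=True)
cv2.imwrite("pics/wrist1.png",bot.capture("wrist"))
E
```

```text
2.4 [ 0.63957572 -0.08157334  0.24155328] [-0.44970475 -0.01113294 -0.28726439]
```

View pics/wrist1.png

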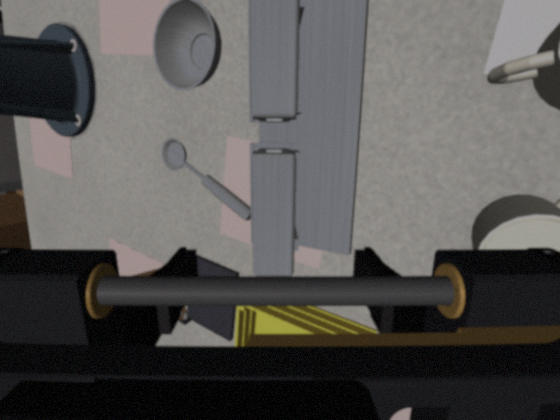

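```bash
python3 - <<'E'
from h import *
crop("pics/wrist1.png","pics/c4.png",220,100,120,190,3.0 and 3)
E
```

```text
(no output)
```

View pics/c4.png

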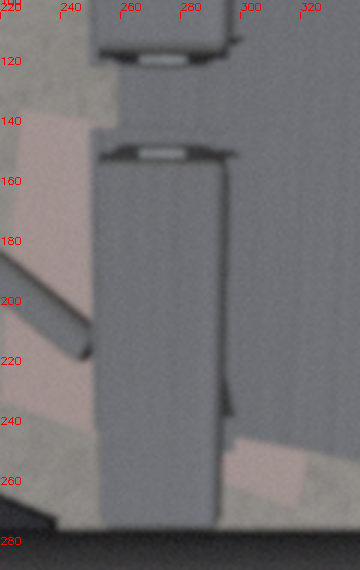

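Request:
carry_out --pt "-0.025 0 0.25 0 0 0" --pt "-0.025 0 0.45 0 0 0" --pt "-0.025 0 0.6 0 0 0" --pt "-0.025 0 0.7 0 0 0" --pt "-0.025 0 0.8 0 0 0" --pt "-0.025 0 0.86 0 0 0" --pt "-0.025 0 0.86 0 0 0"

```text
time_s: 3.32
position: [0.5557, -0.0974, 0.0927]
tcp_rot: [[-0.146, 0.859, -0.491], [0.989, 0.126, -0.073], [-0.001, -0.497, -0.868]]
force: [0.2, 0.4, -0.7]
opening: 1.002
```

```bash
python3 - <<'E'
from h import *
s=bot.read_state();print(s["time_s"],s["position"],s["force"],s["moment"])
cv2.imwrite("pics/side2.png",bot.capture("side"));cv2.imwrite("pics/scene2.png",bot.capture("scene"))
print(bot.read_state()["force"])
a=cv2.imread("pics/side2.png")[120:300,200:440];b=cv2.imread("pics/scene2.png")[120:300,180:420]
cv2.imwrite("pics/m2.png",cv2.resize(np.vstack([a,b]),None,fx=1.65,fy=1.65))
E
```

```text
3.325 [ 0.55567063 -0.09735628  0.09266346] [ 0.24216922  0.35190693 -0.67313996] [-0.08723017 -0.22258703  0.00334796]
[0.98578321 0.36520851 0.09729548]
```

View pics/m2.png

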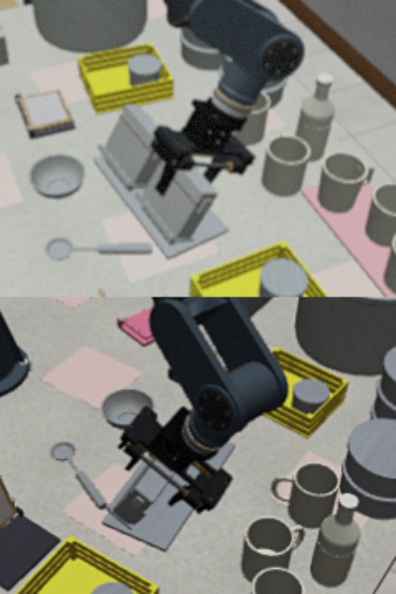

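The gripper straddles the −y tin, clear of the mugs and the other tin. I'll close on it.

Request:
carry_out --pt "0 0 0 0 0 0" --pt "0 0 0 0 0 0" --pt "0 0 0 0 0 0" --pt "0 0 0 0 0 0" --pt "0 0 0 0 0 0" --pt "0 0 0 0 0 0" --jaw -1

```text
time_s: 4.18
position: [0.5549, -0.0983, 0.0943]
tcp_rot: [[-0.145, 0.857, -0.494], [0.989, 0.124, -0.074], [-0.002, -0.5, -0.866]]
force: [-3.9, -2.0, 4.4]
opening: 0.458
```

Request:
carry_out --pt "0 0 -0.03 0 0 0" --pt "0 0 -0.06 0 0 0" --pt "0 0 -0.09 0 0 0" --pt "0 0 -0.12 0 0 0" --pt "0 -0.02 -0.15 0 0 0" --pt "0 -0.03 -0.15 0 0 0" --pt "0 -0.03 -0.15 0 0 0" --pt "0 -0.03 -0.15 0 0 0"

```text
time_s: 5.18
position: [0.5647, -0.0968, 0.1233]
tcp_rot: [[-0.145, 0.857, -0.494], [0.989, 0.125, -0.074], [-0.002, -0.499, -0.866]]
force: [-0.5, 0.1, -7.3]
opening: 0.456
```

```bash
python3 - <<'E'
from h import *
for i in range(3):
    s=bot.read_state();print(s["time_s"],s["position"],s["force"],s["moment"]); im=bot.capture("side")
cv2.imwrite("pics/side3.png",im)
crop("pics/side3.png","pics/c5.png",220,150,160,130,5)
E
```

```text
5.175 [ 0.56472384 -0.09683345  0.12325274] [-0.51985354  0.11452556 -7.30442873] [ 0.07967181 -0.9397282   0.02866757]
5.225 [ 0.56466742 -0.09685964  0.12316903] [-0.16210238  0.15177493 -7.2701408 ] [ 0.08132059 -0.90854532  0.03269674]
5.275 [ 0.56460948 -0.09685586  0.12311469] [-0.09265123 -0.50160374 -7.25323729] [ 0.07685279 -0.94558323  0.00772866]
```

View pics/c5.png

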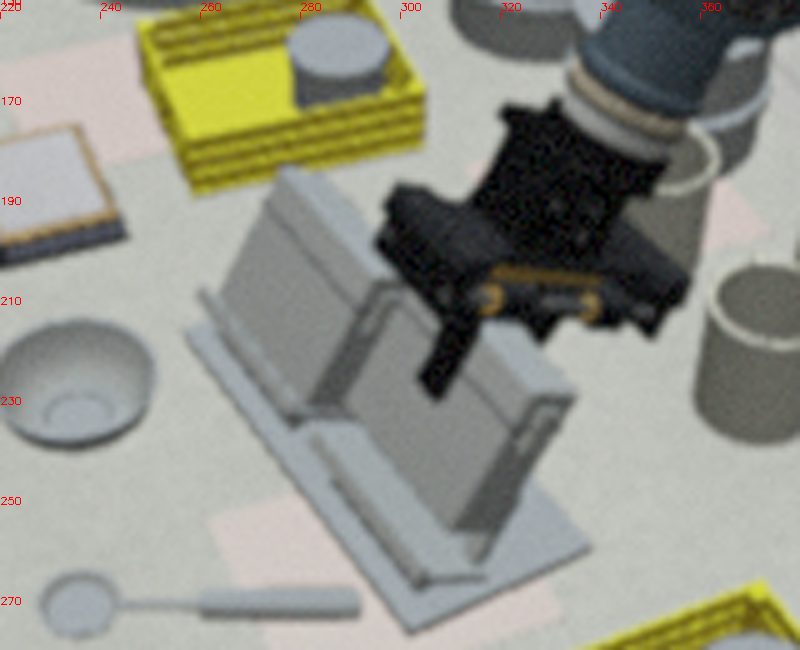

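The outside force is −7.3 N, so this is the filled tin (about 0.7 kg). I'll draw it fully out of the rack.

Request:
carry_out --pt "0 0 -0.15 0 0 0" --pt "0 0 -0.3 0 0 0" --pt "0 0 -0.42 0 0 0" --pt "0 0 -0.5 0 0 0" --pt "0 0 -0.5 0 0 0"

```text
time_s: 5.95
position: [0.6149, -0.0895, 0.2105]
tcp_rot: [[-0.145, 0.859, -0.492], [0.989, 0.124, -0.075], [-0.003, -0.497, -0.867]]
force: [0.8, 0.2, -6.6]
opening: 0.46
```

```bash
python3 - <<'E'
from h import *
s=bot.read_state();print(s["time_s"],s["position"],s["force"])
print(delta([.55,-.3285,.20],Rtin(2.2,0)))
E
```

```text
5.95 [ 0.61494955 -0.08952102  0.21050638] [ 0.79853395  0.24998132 -6.58165341]
[-1.135 -0.401  0.295 -0.331  0.02   0.066]
```

Request:
carry_out --pt "-0.2 0 0 0 0 0" --pt "-0.4 -0.1 0.05 -0.08 0 0.02" --pt "-0.6 -0.2 0.1 -0.16 0.01 0.04" --pt "-0.8 -0.3 0.18 -0.24 0.01 0.05" --pt "-0.95 -0.38 0.25 -0.3 0.02 0.06" --pt "-1 -0.4 0.29 -0.33 0.02 0.066" --pt "-1 -0.4 0.29 -0.33 0.02 0.066" --pt "-1 -0.4 0.29 -0.33 0.02 0.066"

```text
time_s: 6.95
position: [0.5464, -0.3005, 0.2]
tcp_rot: [[-0.039, 0.999, -0.004], [0.999, 0.039, 0.002], [0.002, -0.004, -1.0]]
force: [-0.7, 0.5, -8.2]
opening: 0.458
```

```bash
python3 - <<'E'
from h import *
s=bot.read_state();print(s["time_s"],s["position"],s["force"])
print(delta([.55,-.3285,.19],Rtin(2.2,0)))
E
```

```text
6.95 [ 0.54637813 -0.30052695  0.19995254] [-0.72931806  0.4577616  -8.16282044]
[-0.141  0.013  0.049 -0.003 -0.002  0.001]
```

Request:
carry_out --pt "-0.07 0.01 0 0 0 0" --pt "-0.14 0.01 0.05 0 0 0" --pt "-0.14 0.01 0.05 0 0 0" --pt "-0.14 0.01 0.05 0 0 0"

```text
time_s: 7.45
position: [0.5492, -0.3281, 0.1892]
tcp_rot: [[-0.039, 0.999, -0.005], [0.999, 0.039, 0.004], [0.004, -0.005, -1.0]]
force: [-0.1, -0.4, -6.7]
opening: 0.457
```

```bash
python3 - <<'E'
from h import *
s=bot.read_state();print(s["time_s"],s["position"],s["force"])
for n in("scene","side","wrist"): cv2.imwrite(f"pics/{n}4.png",bot.capture(n))
crop("pics/scene4.png","pics/c6.png",150,210,160,140,5)
crop("pics/side4.png","pics/c7.png",270,190,160,160,5)
E
```

```text
7.45 [ 0.54918179 -0.32811322  0.18923817] [-0.10233641 -0.40985932 -6.71905695]
```

View pics/c6.png

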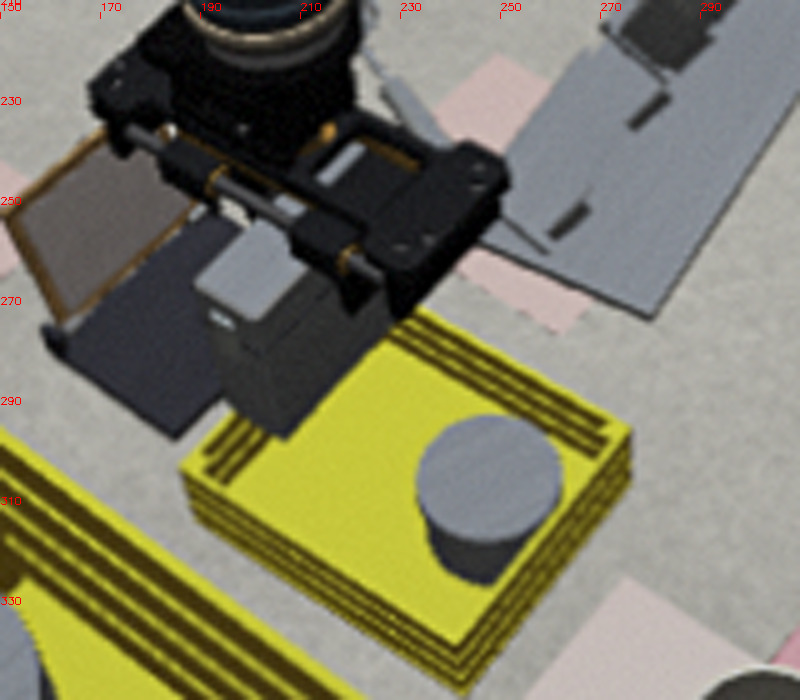

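View pics/c7.png

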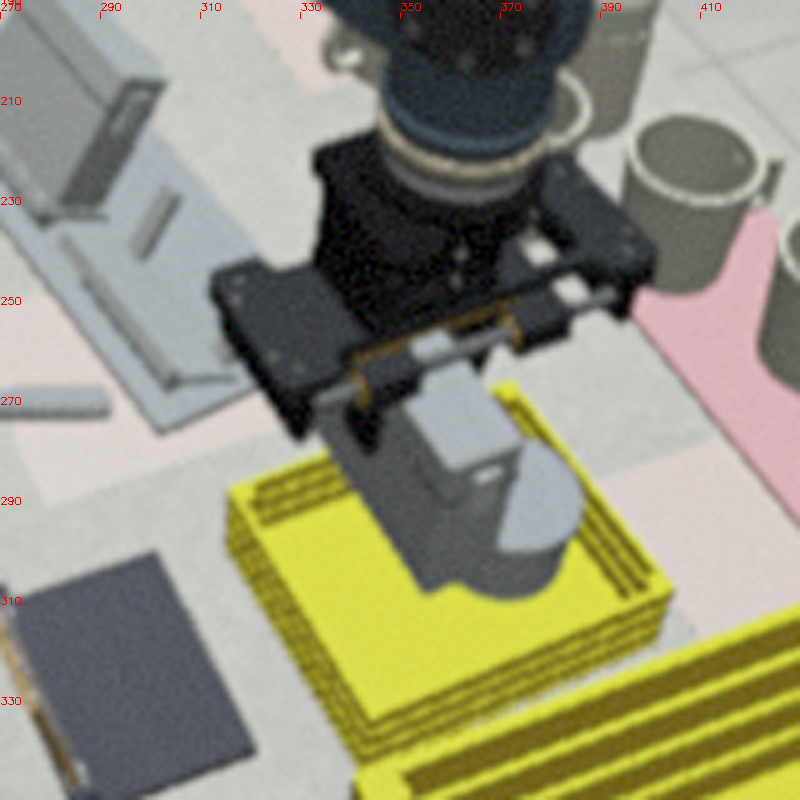

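View pics/wrist4.png

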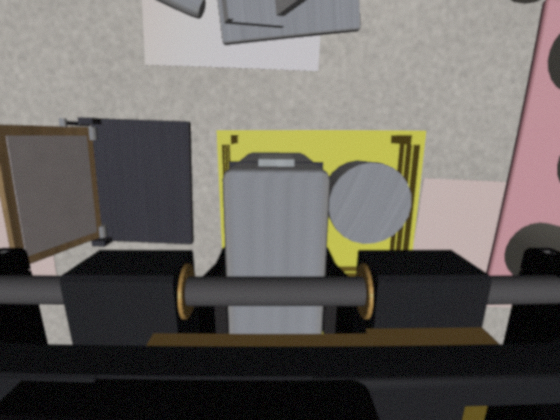

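```bash
python3 - <<'E'
from h import *
np.set_printoptions(precision=4,suppress=True)
print(tri(("scene",(189,266)),("side",(361,284.4))));print(tri(("scene",(200,274)),("side",(374.4,278))))
print(tri(("scene",(197,294)),("side",(356,308.6))))
st=bot.read_state();V=view("wrist",st)
for p in [(228,168),(326,168)]: print(plane("wrist",p,.21,V))
for p in [(219,131),(424,131)]: print(plane("wrist",p,.055,V))
E
```

```text
(array([ 0.533 , -0.3878,  0.2155]), [np.float64(0.0011611716378982615), np.float64(0.0011611716378984009)])
(array([ 0.5685, -0.387 ,  0.2165]), [np.float64(0.001204076218567682), np.float64(0.0012040762185677781)])
(array([ 0.5379, -0.3858,  0.1098]), [np.float64(0.002791458846516683), np.float64(0.002791458846516854)])
[ 0.5282 -0.27    0.21  ]
[ 0.5668 -0.2684  0.21  ]
[ 0.4972 -0.2552  0.055 ]
[ 0.674  -0.2478  0.055 ]
```

Request:
carry_out --pt "0 0 0.1 0 0 0" --pt "0 0 0.2 0 0 0" --pt "0 0 0.3 0 0 0" --pt "0 0 0.38 0 0 0" --pt "0 0 0.43 0 0 0" --pt "0 0 0.46 0 0 0" --pt "0 0 0.47 0 0 0" --pt "0 0 0.47 0 0 0"

```text
time_s: 8.6
position: [0.5493, -0.328, 0.0963]
tcp_rot: [[-0.04, 0.999, -0.004], [0.999, 0.04, 0.002], [0.002, -0.004, -1.0]]
force: [-0.9, 0.3, -6.6]
opening: 0.455
```

Request:
carry_out --pt "0 0 0.01 0 0 0" --pt "0 0 0.02 0 0 0" --pt "0 0 0.02 0 0 0"

```text
time_s: 8.98
position: [0.5491, -0.3279, 0.0922]
tcp_rot: [[-0.039, 0.999, -0.004], [0.999, 0.04, 0.002], [0.002, -0.004, -1.0]]
force: [-0.6, -0.3, -6.3]
opening: 0.456
```

Request:
carry_out --pt "0 0 0.01 0 0 0" --pt "0 0 0.02 0 0 0" --pt "0 0 0.02 0 0 0"

```text
time_s: 9.35
position: [0.549, -0.3278, 0.0879]
tcp_rot: [[-0.04, 0.999, -0.004], [0.999, 0.04, 0.003], [0.003, -0.004, -1.0]]
force: [0.2, 0.3, -7.0]
opening: 0.458
```

Request:
carry_out --pt "0 0 0.005 0 0 0" --pt "0 0 0.01 0 0 0" --pt "0 0 0.01 0 0 0"

```text
time_s: 9.72
position: [0.5489, -0.3277, 0.0858]
tcp_rot: [[-0.039, 0.999, -0.005], [0.999, 0.04, 0.003], [0.003, -0.005, -1.0]]
force: [0.0, 1.5, -8.0]
opening: 0.458
```

Request:
carry_out --pt "0 0 0.005 0 0 0" --pt "0 0 0.01 0 0 0" --pt "0 0 0.01 0 0 0"

```text
time_s: 10.1
position: [0.5488, -0.3276, 0.0837]
tcp_rot: [[-0.039, 0.999, -0.005], [0.999, 0.04, 0.003], [0.003, -0.005, -1.0]]
force: [-0.3, 0.4, -7.9]
opening: 0.46
```

Request:
carry_out --pt "0 0 0.005 0 0 0" --pt "0 0 0.01 0 0 0" --pt "0 0 0.01 0 0 0"

```text
time_s: 10.48
position: [0.5487, -0.3276, 0.0815]
tcp_rot: [[-0.04, 0.999, -0.005], [0.999, 0.04, 0.003], [0.003, -0.005, -1.0]]
force: [-0.7, -0.0, -7.2]
opening: 0.459
```

```bash
python3 - <<'E'
from h import *
s=bot.read_state();print(s["time_s"],s["position"],s["force"])
cv2.imwrite("pics/side5.png",bot.capture("side"))
crop("pics/side5.png","pics/c8.png",290,220,130,120,6)
E
```

```text
10.475 [ 0.54868326 -0.32755036  0.08154039] [-0.68160744 -0.03174332 -7.17877441]
```

View pics/c8.png

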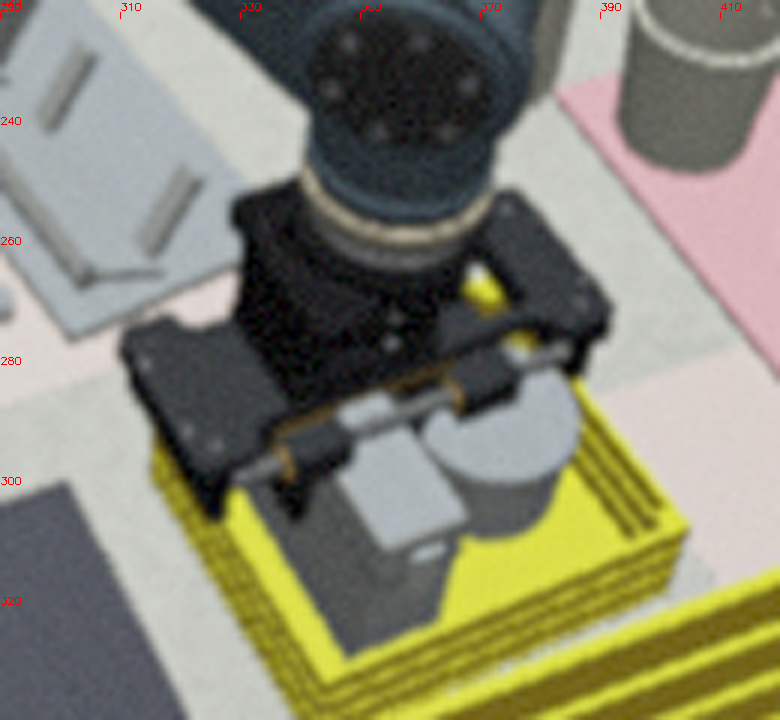

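```bash
python3 - <<'E'
from h import *
for z in (0.004,.008,.012): print(z,plane("side",(347.5,330),z))
print(proj("side",[[.531,-.388,.004],[.531,-.388,.010],[.531,-.388,.109]]))
E
```

```text
0.004 [ 0.53204321 -0.37407739  0.004     ]
0.008 [ 0.53052592 -0.37601237  0.008     ]
0.012 [ 0.52900863 -0.37794736  0.012     ]
[[349.77696282 334.69403708]
 [350.02700577 333.45653066]
 [354.46212911 311.53620566]]
```

Request:
carry_out --pt "0 0 0.005 0 0 0" --pt "0 0 0.01 0 0 0" --pt "0 0 0.01 0 0 0"

```text
time_s: 10.9
position: [0.5486, -0.3275, 0.0795]
tcp_rot: [[-0.04, 0.999, -0.005], [0.999, 0.04, 0.003], [0.004, -0.005, -1.0]]
force: [-0.0, -0.4, -7.8]
opening: 0.459
```

Request:
carry_out --pt "0 0 0.005 0 0 0" --pt "0 0 0.01 0 0 0" --pt "0 0 0.01 0 0 0"

```text
time_s: 11.28
position: [0.5488, -0.3275, 0.0788]
tcp_rot: [[-0.04, 0.999, -0.005], [0.999, 0.04, 0.003], [0.003, -0.005, -1.0]]
force: [-3.2, 2.8, 6.1]
opening: 0.459
```

Request:
carry_out --pt "0 0 0.005 0 0 0" --pt "0 0 0.01 0 0 0" --pt "0 0 0.01 0 0 0"

```text
time_s: 11.65
position: [0.5488, -0.3273, 0.0786]
tcp_rot: [[-0.04, 0.999, -0.005], [0.999, 0.04, 0.002], [0.003, -0.004, -1.0]]
force: [-4.1, 4.8, 10.9]
opening: 0.456
```

Request:
carry_out --pt "0 0 0.005 0 0 0" --pt "0 0 0.01 0 0 0" --pt "0 0 0.01 0 0 0"

```text
time_s: 12.02
position: [0.5487, -0.3271, 0.0784]
tcp_rot: [[-0.04, 0.999, -0.005], [0.999, 0.04, 0.002], [0.002, -0.004, -1.0]]
force: [-4.3, 4.5, 11.8]
opening: 0.459
```

The force shows contact with the floor. I'll release and retreat upward.

Request:
carry_out --pt "0 0 0 0 0 0" --pt "0 0 0 0 0 0" --pt "0 0 0 0 0 0" --pt "0 0 0 0 0 0" --pt "0 0 0 0 0 0" --jaw 0.6

```text
time_s: 12.65
position: [0.5487, -0.3271, 0.0782]
tcp_rot: [[-0.04, 0.999, -0.005], [0.999, 0.04, 0.002], [0.003, -0.004, -1.0]]
force: [-0.5, 0.3, 0.2]
opening: 0.792
```

Request:
carry_out --pt "0 0 -0.05 0 0 0" --pt "0 0 -0.15 0 0 0" --pt "0 0 -0.3 0 0 0" --pt "0 0 -0.5 0 0 0" --pt "0 0 -0.5 0 0 0"

```text
time_s: 13.28
position: [0.5514, -0.3291, 0.1827]
tcp_rot: [[-0.04, 0.999, 0.002], [0.999, 0.04, -0.004], [-0.004, 0.002, -1.0]]
force: [-0.2, -0.6, -0.3]
opening: 0.801
```

```bash
python3 - <<'E'
from h import *
s=bot.read_state();print(s["time_s"],s["position"],s["force"],s["joint_positions"])
for n in("scene","side"): cv2.imwrite(f"pics/{n}6.png",bot.capture(n))
a=cv2.imread("pics/side6.png")[180:380,220:440];b=cv2.imread("pics/scene6.png")[180:380,130:350]
cv2.imwrite("pics/m6.png",cv2.resize(np.hstack([a,b]),None,fx=1.8,fy=1.8,interpolation=cv2.INTER_CUBIC))
E
```

```text
13.275 [ 0.55135303 -0.32908568  0.18274369] [-0.23309482 -0.58199545 -0.28839068] [-4.07555180e+01  3.52620261e+01  8.28311045e+01 -7.76717509e-02
  6.16656748e+01 -4.30030701e+01]
```

View pics/m6.png

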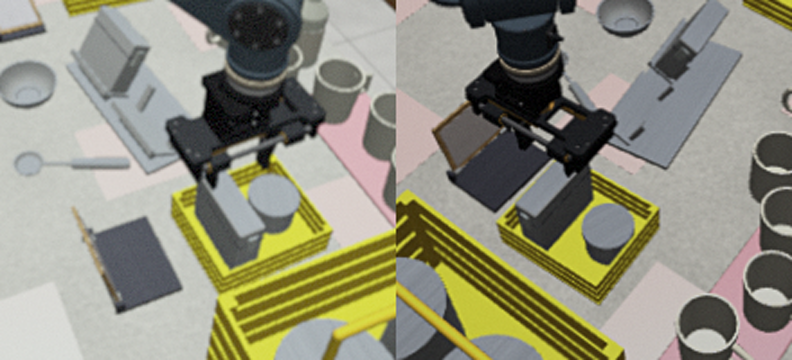

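The tin stands upright in the near half of the right basket. Next is the board: I'll raise the tool, shut the fingers and move over to the robot's side of it.

```bash
python3 - <<'E'
from h import *
R=Rtin(2.2,0)
for p in ([.42,-.32,.22],[.285,-.314,.2],[.285,-.314,.092],[.42,-.314,.092]): print(p,delta(p,R))
E
```

```text
[0.42, -0.32, 0.22] [ 0.063 -0.645 -0.203 -0.002 -0.001  0.001]
[0.285, -0.314, 0.2] [ 1.190e-01 -1.318e+00 -1.000e-01 -2.000e-03 -1.000e-03  1.000e-03]
[0.285, -0.314, 0.092] [ 1.190e-01 -1.316e+00  4.400e-01 -2.000e-03 -1.000e-03  1.000e-03]
[0.42, -0.314, 0.092] [ 0.092 -0.641  0.437 -0.002 -0.001  0.001]
```

Request:
carry_out --pt "0 -0.1 -0.15 0 0 0" --pt "0.02 -0.3 -0.15 0 0 0" --pt "0.02 -0.55 -0.15 0 0 0" --pt "0.03 -0.8 -0.15 0 0 0" --pt "0.03 -1 -0.15 0 0 0" --pt "0.03 -1 -0.15 0 0 0" --jaw -1

```text
time_s: 14.12
position: [0.3464, -0.3279, 0.2086]
tcp_rot: [[-0.037, 0.999, -0.007], [0.999, 0.037, 0.006], [0.006, -0.006, -1.0]]
force: [0.6, -0.5, -0.6]
opening: 0.204
```

```bash
python3 - <<'E'
from h import *
R=Rtin(2.2,0)
print(bot.read_state()["joint_positions"])
for p in ([.285,-.314,.2],[.285,-.314,.092],[.42,-.314,.092]): print(p,delta(p,R))
E
```

```text
[-56.80108986  21.91257433 104.58658784  -0.17271839  53.98735582
 -58.79702488]
[0.285, -0.314, 0.2] [ 0.08  -0.304  0.045 -0.004 -0.004 -0.001]
[0.285, -0.314, 0.092] [ 0.077 -0.3    0.585 -0.004 -0.004 -0.001]
[0.42, -0.314, 0.092] [ 0.052  0.374  0.581 -0.004 -0.004 -0.001]
```

Request:
carry_out --pt "0.04 -0.15 0 0 0 0" --pt "0.08 -0.3 0.04 0 0 0" --pt "0.08 -0.3 0.2 0 0 0" --pt "0.08 -0.3 0.4 0 0 0" --pt "0.08 -0.3 0.55 0 0 0" --pt "0.08 -0.3 0.58 0 0 0" --pt "0.08 -0.3 0.58 0 0 0"

```text
time_s: 15.0
position: [0.2855, -0.3135, 0.0928]
tcp_rot: [[-0.037, 0.999, -0.007], [0.999, 0.037, 0.006], [0.007, -0.007, -1.0]]
force: [0.6, 0.4, 0.5]
opening: 0.007
```

```bash
python3 - <<'E'
from h import *
s=bot.read_state();print(s["time_s"],s["position"],s["force"],s["joint_positions"])
for n in("scene","side"): cv2.imwrite(f"pics/{n}7.png",bot.capture(n))
a=cv2.imread("pics/side7.png")[180:380,180:400];b=cv2.imread("pics/scene7.png")[180:380,80:300]
cv2.imwrite("pics/m7.png",cv2.resize(np.hstack([a,b]),None,fx=1.8,fy=1.8,interpolation=cv2.INTER_CUBIC))
E
```

```text
15.0 [ 0.28551711 -0.31348248  0.09278361] [0.55889178 0.3823562  0.52180358] [-62.71970817  31.76389116 117.44756328  -0.35513061  31.2961802
 -64.54239907]
```

View pics/m7.png

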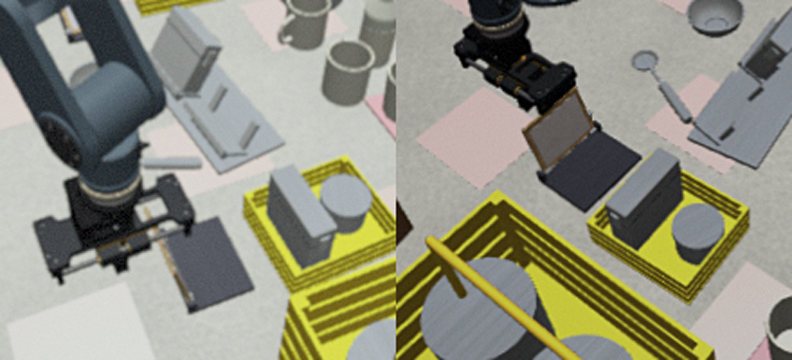

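Request:
carry_out --pt "0 0.08 0 0 0 0" --pt "0 0.16 0 0 0 0" --pt "0 0.24 0 0 0 0" --pt "0 0.32 0 0 0 0" --pt "0 0.4 0 0 0 0" --pt "-0.01 0.48 0 0 0 0" --pt "-0.01 0.56 0 0 0 0" --pt "-0.01 0.64 0 0 0 0" --pt "-0.01 0.68 0 0 0 0" --pt "-0.01 0.68 0 0 0 0"

```text
time_s: 16.35
position: [0.4222, -0.3109, 0.0929]
tcp_rot: [[-0.038, 0.999, -0.006], [0.999, 0.038, 0.004], [0.004, -0.005, -1.0]]
force: [0.0, 0.3, -0.2]
opening: 0.001
```

Request:
carry_out --pt "0 0 -0.15 0 0 0" --pt "0 0 -0.4 0 0 0" --pt "0 0 -0.7 0 0 0" --pt "0 -0.1 -0.9 0 0 0" --pt "0 -0.1 -0.9 0 0 0" --pt "0 -0.1 -0.9 0 0 0"

```text
time_s: 17.1
position: [0.4025, -0.3119, 0.2723]
tcp_rot: [[-0.037, 0.999, -0.007], [0.999, 0.037, 0.005], [0.005, -0.006, -1.0]]
force: [0.4, 0.1, 0.1]
opening: 0.004
```

```bash
python3 - <<'E'
from h import *
s=bot.read_state();print(s["time_s"],s["position"],s["force"])
for n in("scene","side","wrist"): cv2.imwrite(f"pics/{n}8.png",bot.capture(n))
a=cv2.imread("pics/side8.png")[170:370,200:420];b=cv2.imread("pics/scene8.png")[170:370,140:360]
cv2.imwrite("pics/m8.png",cv2.resize(np.hstack([a,b]),None,fx=1.8,fy=1.8,interpolation=cv2.INTER_CUBIC))
E
```

```text
17.1 [ 0.40246082 -0.31186495  0.2722811 ] [0.42098449 0.10378737 0.07848691]
```

View pics/m8.png

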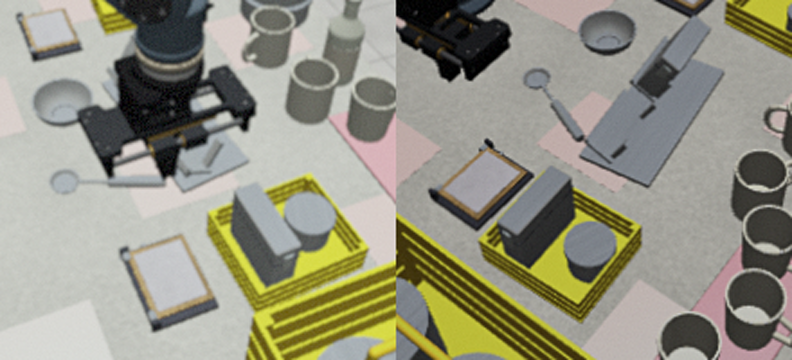

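View pics/wrist8.png

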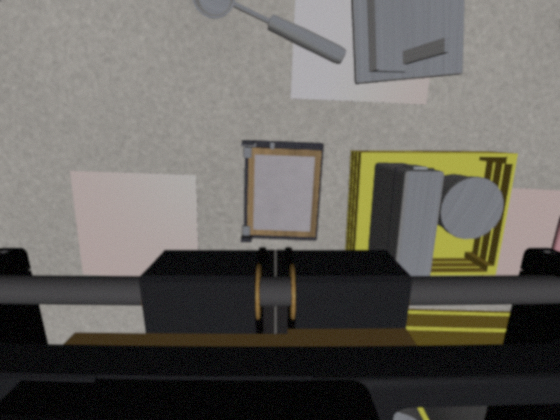

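The board lies flat, the tin is upright and the arm is clear. I'll run a quick check that nothing else moved, then hand in.

```bash
python3 - <<'E'
from h import *
a=cv2.cvtColor(cv2.imread("pics/scene0.png"),6).astype(int);b=cv2.cvtColor(cv2.imread("pics/scene8.png"),6).astype(int)
d=cv2.GaussianBlur(np.abs(a-b).astype(np.uint8),(5,5),0)
for n,(x0,y0,x1,y1) in dict(tin2=(284,176,316,212),bowl=(240,174,276,202),spoon=(208,204,245,250),mugs=(320,215,400,360),left=(280,145,395,205),roundR=(230,292,264,318)).items():
    r=d[y0:y1,x0:x1];print(n,r.mean().round(2),r.max(),(r>20).sum())
bot.hand_in()
E
```

```text
tin2 6.17 64 6
bowl 5.63 8 0
spoon 6.68 8 0
mugs 5.43 9 0
left 5.69 9 0
roundR 11.86 128 62
the job is handed in; nothing more can be done
```

The job is handed in at about 17 s of the 67 s allowed; no verdict is reported.

- **Finding the filled tin:** I lifted the −y tin from the rack and the force reading was about 7 N, so it is the filled one. The other tin was never touched.
- **Placing it:** I set the tin down upright in the near half of the right basket, pressing the floor with a little over 10 N at most in the readings, then let go.
- **Folding the board:** I pushed the right board over with shut fingers and it snapped flat. I then raised the arm clear, and the tool force read about 0.

**Last checks:**
- The final pictures show the tin standing upright, both boards flat and the empty tin still leaning in the rack.
- Comparing the scene camera's first and last pictures, the bowl, spoon, mugs and left basket area showed no change.
- Two areas did show change:
  - The empty tin's area had 6 changed pixels, which I put down to the neighbouring tin being gone.
  - The right round tin's area had 62, which I put down to the filled tin now standing beside it.
- I did not measure the empty tin's or the round tin's position separately, nor the filled tin's tilt after release.

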